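# Find the stamped slide crate and send it to dispatch

### The arm

A 7-joint arm with a two-finger parallel gripper is mounted at the origin on the work surface. World frame = base frame: x ahead of the robot, y to its left, z up, the work surface at z = 0. Lengths are in mm, angles in rad, forces in N, time in s.
With the tool pointing down it reaches from about 425 to 950 mm from the base axis. Payload 16.7 kg.
Tool frame: the origin (TCP) lies between the finger pads; the fingertips stand 17 mm ahead of it and the grasp point (between the pads) lies 2 mm behind it; z points along the fingers, y is the line along which they close (so a half turn about z gives the same grasp; the last joint's range is limited). The gripper opens to 94 mm and grips with 3 to 60 N. Pads are 16 mm wide; open, the fingers measure 119 mm over their backs; the gripper's body (75 mm by 177 mm) begins 78 mm behind the grasp point.
Start: joints at [-1.381, 0.426, 0.074, 1.606, -0.034, 1.111, -0.067], TCP at [224.98, 636.364, 222.467] pointing down, gripper open.
Joint ranges: [-2.85, 2.85], [-0.5, 2.14], [-1.23, 1.37], [0.21, 2.46], [-1.02, 4.16], [0.16, 2.05], [-2.73, 2.73]. Speed limits (rad/s): [1.89, 1.89, 2.39, 2.39, 3.01, 3.01, 3.01].

### API

Orientations are given as a unit quaternion [x, y, z, w].
In Python, from workcell import sensors, get_image, calibration, r gives the robot as it stands.
- The arm moves only by the shell command python3 -m inch 'ROWS'. ROWS is JSON, a list of rows, each an object with "dr": the turn, a rotation vector about the tool's x, y, z in degrees, a list of three; "delta_pos": the shift along the tool's x, y, z in cm, a list of three; "grip": the opening, from -1 (shut) to 1 (fully open), so that 0 is half open. A call has 1 to 12 rows; each row is the pose to reach, as a shift and turn from the pose commanded when the call began, along the tool's axes at that moment; what a row does not reach only later rows make up. A row lasts 1/12 s, in which the tool goes at most 41.7 mm and 7.16 degrees, less where a joint would pass 70% of its speed; a pose out of reach is approached as far as the arm can. A call with a gripper value outside its range is refused whole. The fingers move at their own pace and stop on an object; the grip force is fixed at half the most. Time passes only in rows, so rows that repeat a pose let the fingers close. It gives the time, the measured TCP pose, the force, the opening and the grip force at its end, in the units of the state.
- sensors.sense(): the state, without advancing time (a new reading comes with each control period).
- get_image(name): name is "side" or "top" or "wrist"; returns (picture, depth): 384x512x3 uint8, red, green, blue; 384x512 float32, mm along the optical axis (not along the pixel's ray), 0 where there is no reading.
- calibration(name): a dict with "vfov" (degrees; the focal length in pixels is half the picture's height over the tangent of half this angle, whatever the lens; pixels are square), "cx", "cy" (the principal point, pixels), "T" (4x4, takes a point from camera to world coordinates). Camera axes: x right, y down, z forward; pixel columns grow to the right and rows downward; lengths in mm; the calibration is good to about 2 mm. A picture is of the moment at which its call begins: read the wrist's pose just before it. calibration takes no time and is no camera call; for the wrist camera it gives the pose at the moment of the call.
- r.close_job(): hands the job in; it is judged then, once.
The state is a dict: "clock": time; "joints": joint angles; "joint_velocities": joint speeds; "joint_efforts": joint torques, N m; "eef_pos": TCP position; "ee_rot": TCP orientation; "wrist_force": force on the tool from outside, world axes, zero at the start; "torque": the same for the moment, N m; "finger_gap": finger opening in mm; "finger_force": force on a finger pad.
Only numpy, scipy, OpenCV 4.12 (cv2) and the standard library are available. Lean on these libraries where they do the work, as an engineer would, in place of code of your own. Each camera call takes 0.05 s, during which the arm holds its last target. There are 200 camera calls.

### The job

One of the two white slide crates bears a round ink stamp underneath. Without picking anything up, tip each crate over towards you (the robot) so that it lies on its near wall with its underside facing away from you; once both have been tipped, push the stamped one, still lying like that, away from you until all of it is past the dark dispatch line on the bench, leave the other on your side of the line, and back off. Do not lift or carry a crate, or disturb the bottle, the specimen pot or the cardboard box.

Things in the scene. Friction and masses are not known exactly. Their poses are not given: they have to be found in the camera images.
- crate_a: one of two identical empty open white plastic slide crates, 72 mm deep (its x), 130 wide (y), 95 high; walls 4 mm, floor 5, 0.25 to 0.5 kg, loose. A middle divider (4 mm, along x, flush with the rim) makes two open compartments 59 mm wide. One crate, on either side, is stamped underneath. Origin: centre of the underside; z out of the open top; at the start upright, -x towards the robot within 0.15 rad
- crate_a_edge (a point): middle of crate_a's near (-x) bottom edge. When the inside of the near wall is drawn towards the robot within 30 mm of the rim, the crate pivots on this edge, hardly sliding (friction about 0.7), passes its balance at about 45 degrees and falls onto its near wall. Pushed sideways from its far wall it tends to slide instead
- crate_a_rim (a point): middle of the top rim of crate_a's near (-x) wall, 95 mm above the underside. Once tipped, the crate is 72 mm high, open top towards the robot, underside away from it, the divider's edge an upright in the middle of the open end; this point is then on the bench at the end nearest the robot, 95 mm from the edge point
- crate_b: one of two identical empty open white plastic slide crates, 72 mm deep (its x), 130 wide (y), 95 high; walls 4 mm, floor 5, 0.25 to 0.5 kg, loose. A middle divider (4 mm, along x, flush with the rim) makes two open compartments 59 mm wide. One crate, on either side, is stamped underneath. Origin: centre of the underside; z out of the open top; at the start upright, -x towards the robot within 0.15 rad
- crate_b_edge (a point): middle of crate_b's near (-x) bottom edge. When the inside of the near wall is drawn towards the robot within 30 mm of the rim, the crate pivots on this edge, hardly sliding (friction about 0.7), passes its balance at about 45 degrees and falls onto its near wall. Pushed sideways from its far wall it tends to slide instead
- crate_b_rim (a point): middle of the top rim of crate_b's near (-x) wall, 95 mm above the underside. Once tipped, the crate is 72 mm high, open top towards the robot, underside away from it, the divider's edge an upright in the middle of the open end; this point is then on the bench at the end nearest the robot, 95 mm from the edge point
- stamp (a point): centre of the round black ink stamp (a solid disc 62 mm across with a small blank cross in it), in the middle of the underside of one of the two crates; hidden from view until that crate is tipped
- line: the dispatch line: a flat dark strip 16 mm wide, 620 mm long and 1 mm thick, stuck to the bench across the robot's front (nothing catches on it). Origin: its middle, on the bench; x points across it, away from the robot; y along it. It stays put
- bottle: bystander, loose: clear plastic wash bottle, 60 mm across, 150 mm tall; origin at the centre of its underside, z up. Leave it alone
- pot: bystander, loose: small clear specimen pot with a red cap, 48 mm across, 60 mm tall; origin at the centre of its underside, z up. Leave it alone
- slidebox: bystander, loose: cardboard slide box 55 x 85 x 32 mm; origin at the centre of its underside, z up. Leave it alone
Things that resemble listed ones, but are neither listed nor needed, are in the scene too. Leave any blue or orange look-alike of the crate_b alone.

How it is judged:
By the outcome, as a careful person would: the job done as asked, in the order asked, and still so for the second after the job is handed in, with the robot touching nothing.
It also fails if it takes over 70 s, if anything falls off the work surface, if the arm or the gripper's body presses on something with over 40 N, if the wrist force passes 120 N, or if a joint passes its speed limit or range.

## Working session

There is one attempt and no reset: what is moved stays moved. The work goes in short steps, Python scripts to look and compute and a shell command to move; the robot and the scene stay as the last step left them, time stands still between calls to the robot, and variables do not carry over. Pictures are saved under pics/ and viewed, at most 10 in all, crops included, and the job is handed in when it is done.

```bash
mkdir -p pics
cat > h.py <<'E'
import numpy as np, cv2
from workcell import sensors, get_image, calibration, r
def cloud(n):
    c=calibration(n); im,d=get_image(n)
    f=d.shape[0]/2/np.tan(np.radians(c['vfov'])/2)
    v,u=np.indices(d.shape)
    P=np.stack([(u-c['cx'])*d/f,(v-c['cy'])*d/f,d],-1)
    T=np.array(c['T']); W=P@T[:3,:3].T+T[:3,3]; W[d==0]=np.nan
    return im,W
E
python3 - <<'E'
from h import *
ims=[]
for n in ['top','side']:
    im,W=cloud(n); np.save(n+'.npy',W); np.save(n+'i.npy',im); cv2.imwrite(f'pics/{n}0.png',im[...,::-1])
    c=calibration(n); print(n,c)
print(sensors.sense())
E
```

```text
top {'vfov': 47.289474586175984, 'cx': 248.1366930004088, 'cy': 183.5225133055727, 'T': array([[ 1.58685745e-02, -9.97993357e-01,  6.12980246e-02,
         5.47687878e+02],
       [-9.99702685e-01, -1.69711067e-02, -1.75078277e-02,
         1.60713969e+00],
       [ 1.85129910e-02, -6.10019755e-02, -9.97965945e-01,
         1.27487500e+03],
       [ 0.00000000e+00,  0.00000000e+00,  0.00000000e+00,
         1.00000000e+00]])}
side {'vfov': 42.842200605513554, 'cx': 261.72612267639715, 'cy': 196.19991558347766, 'T': array([[ 9.66905323e-01, -1.63089384e-01,  1.96203844e-01,
         3.00951623e+02],
       [-2.54340550e-01, -6.76803297e-01,  6.90831515e-01,
        -1.02985520e+03],
       [ 2.01241223e-02, -7.17871263e-01, -6.95884954e-01,
         1.14252275e+03],
       [ 0.00000000e+00,  0.00000000e+00,  0.00000000e+00,
         1.00000000e+00]])}
{'clock': 0.1, 'joints': array([-1.38050702,  0.42667413,  0.07384613,  1.60651751, -0.03412577,
        1.11076922, -0.06710934]), 'joint_velocities': array([-0.00068616,  0.00025336, -0.00107996, -0.00219048,  0.00030581,
       -0.00010834, -0.00041111]), 'joint_efforts': array([ 7.54440960e-03, -9.37460446e+01,  3.67629670e+00, -4.55039370e+01,
       -4.87197493e-02,  1.68882409e-02, -1.57018786e-05]), 'eef_pos': array([224.86289231, 636.06790125, 221.85353584]), 'ee_rot': array([ 1.69100864e-01,  9.85598595e-01, -5.50518506e-04, -6.79636653e-05]), 'wrist_force': array([-0.21297993,  0.23159653,  0.88054076]), 'torque': array([0.02357719, 0.00059453, 0.01689771]), 'finger_force': 0.0, 'finger_gap': 94.10922679817051}
```

View pics/top0.png

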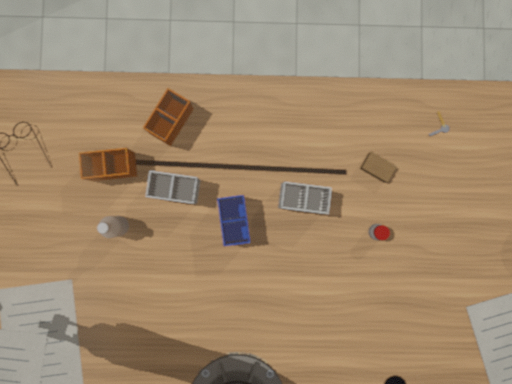

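View pics/side0.png

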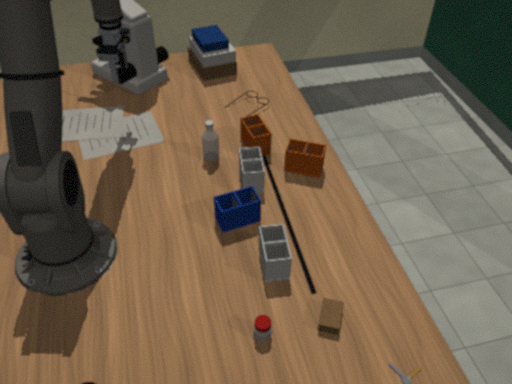

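The top view shows white crates at (172,187) and (306,198), the line running from (137,162) to (346,172), the blue decoy at (234,220), and orange decoys at (107,164) and (168,116). The bottle is at (112,228), the pot at (381,232) and the box at (379,167).

Run:
```python
from h import *
W=np.load('top.npy'); im=np.load('topi.npy').astype(int)
def rect(n,u0,u1,v0,v1,z0,z1,m=None):
    s=(slice(v0,v1),slice(u0,u1)); w=W[s]; k=(w[...,2]>z0)&(w[...,2]<z1)
    if m is not None:k&=m[s]
    p=w[k]; 
    c,sz,a=cv2.minAreaRect(p[:,:2].astype(np.float32)); print(n,len(p),np.round(c),np.round(sz),round(a,1),'z',np.round(np.percentile(p[:,2],[5,50,95])))
    print(np.round(cv2.boxPoints((c,sz,a))).tolist())
rect('L',138,205,165,212,80,110); rect('R',273,340,175,222,80,110)
rect('blue',212,255,190,250,75,125); rect('or1',75,140,140,185,40,125); rect('or2',140,197,85,150,40,125)
rect('bottle',90,130,210,245,20,170); rect('pot',365,400,220,245,20,80);rect('box',355,405,145,190,15,50)
dark=im.sum(-1)<130
rect('line',130,350,155,180,-10,15,dark)
```

```text
L 343 [609. 187.] [131.  72.] 82.8 z [82. 93. 98.]
[[565.0, 127.0], [636.0, 118.0], [653.0, 247.0], [581.0, 256.0]]
R 339 [ 586. -177.] [131.  72.] 83.8 z [82. 93. 97.]
[[543.0, -238.0], [615.0, -246.0], [629.0, -115.0], [557.0, -108.0]]
blue 308 [522.  18.] [130.  72.] 8.7 z [82. 93. 97.]
[[452.0, 44.0], [463.0, -27.0], [591.0, -7.0], [580.0, 64.0]]
or1 887 [670. 370.] [ 73. 133.] 7.1 z [45. 80. 97.]
[[625.0, 432.0], [642.0, 300.0], [714.0, 309.0], [698.0, 441.0]]
or2 857 [806. 206.] [ 74. 131.] 59.9 z [44. 79. 96.]
[[731.0, 206.0], [844.0, 141.0], [881.0, 205.0], [768.0, 271.0]]
bottle 535 [499. 347.] [58. 55.] 10.7 z [ 33. 102. 150.]
[[465.0, 369.0], [475.0, 314.0], [533.0, 325.0], [522.0, 380.0]]
pot 268 [ 493. -392.] [43. 46.] 87.4 z [26. 58. 63.]
[[469.0, -412.0], [515.0, -415.0], [517.0, -372.0], [471.0, -370.0]]
box 607 [ 679. -395.] [86. 56.] 60.7 z [24. 31. 34.]
[[634.0, -419.0], [683.0, -446.0], [725.0, -371.0], [676.0, -344.0]]
line 35 [679. 209.] [189.   8.] 87.2 z [-2.  1.  3.]
[[671.0, 115.0], [679.0, 114.0], [688.0, 303.0], [680.0, 303.0]]
```

```bash
cat >> h.py <<'E'
from scipy.spatial.transform import Rotation as Ro
def to(p,head,pitch=0):
    """delta_pos (cm) and dr (deg) to put TCP at p, tool z down, tool y heading head deg; pitch>0 = tips lead away"""
    s=sensors.sense(); R=Ro.from_quat(s['ee_rot']); h=np.radians(head)
    y=np.array([np.cos(h),np.sin(h),0]); z=np.array([0,0,-1.]); 
    G=Ro.from_matrix(np.c_[np.cross(y,z),y,z]); G=Ro.from_rotvec(-np.radians(pitch)*y)*G
    print('pos',np.round(s['eef_pos']),'d',np.round(R.inv().apply(np.array(p)-s['eef_pos'])/10,2),'dr',np.round((R.inv()*G).as_rotvec(degrees=True),1))
E
python3 -c "
from h import *
to([597,188.5,140],82.8)"
```

```text
pos [225. 636. 222.] d [-50.   -29.78   8.22] dr [ -0.1  -0.  -12.3]
```

```bash
python3 -m inch '[{"delta_pos":[-10,-6,0],"dr":[0,0,-4],"grip":0.06},{"delta_pos":[-20,-12,0],"dr":[0,0,-8],"grip":0.06},{"delta_pos":[-30,-18,0],"dr":[0,0,-12.3],"grip":0.06},{"delta_pos":[-50,-29.8,0],"dr":[0,0,-12.3],"grip":0.06},{"delta_pos":[-50,-29.8,0],"dr":[0,0,-12.3],"grip":0.06},{"delta_pos":[-50,-29.8,0],"dr":[0,0,-12.3],"grip":0.06},{"delta_pos":[-50,-29.8,0],"dr":[0,0,-12.3],"grip":0.06},{"delta_pos":[-50,-29.8,0],"dr":[0,0,-12.3],"grip":0.06},{"delta_pos":[-50,-29.8,0],"dr":[0,0,-12.3],"grip":0.06},{"delta_pos":[-50,-29.8,0],"dr":[0,0,-12.3],"grip":0.06},{"delta_pos":[-50,-29.8,0],"dr":[0,0,-12.3],"grip":0.06},{"delta_pos":[-50,-29.8,0],"dr":[0,0,-12.3],"grip":0.06}]'
python3 -c "
from h import *
to([597,188.5,140],82.8)"
```

```text
clock: 1.1
eef_pos: [545.4, 249.9, 222.4]
ee_rot: [0.062, 0.998, -0.0, -0.0]
wrist_force: [0.9, 0.4, 0.1]
finger_gap: 49.7
finger_force: 0.0
pos [545. 250. 222.] d [-5.89 -5.45  8.24] dr [-0. -0.  0.]
```

```bash
python3 -m inch '[{"delta_pos":[-5.9,-5.5,0],"dr":[0,0,0],"grip":0.06},{"delta_pos":[-5.9,-5.5,0],"dr":[0,0,0],"grip":0.06},{"delta_pos":[-5.9,-5.5,3],"dr":[0,0,0],"grip":0.06},{"delta_pos":[-5.9,-5.5,6],"dr":[0,0,0],"grip":0.06},{"delta_pos":[-5.9,-5.5,8.2],"dr":[0,0,0],"grip":0.06},{"delta_pos":[-5.9,-5.5,8.2],"dr":[0,0,0],"grip":0.06}]'
python3 - <<'E'
from h import *
im,W=cloud('wrist'); cv2.imwrite('pics/w1.png',im[...,::-1])
k=(W[...,2]>88)&(W[...,2]<103)&(abs(W[...,0]-609)<70)&(abs(W[...,1]-187)<95)&(im.min(-1)>120)
p=W[k][:,:2]; print(len(p),cv2.minAreaRect(p.astype(np.float32)))
to([597,188.5,92],82.8)
E
```

```text
clock: 1.6
eef_pos: [593.8, 188.8, 135.9]
ee_rot: [0.063, 0.998, -0.002, -0.003]
wrist_force: [-0.3, 1.1, -0.2]
finger_gap: 49.6
finger_force: 0.0
3027 ((607.1319580078125, 187.97247314453125), (130.45748901367188, 72.76792907714844), 83.21690368652344)
pos [595. 189. 139.] d [-0.24 -0.04  4.65] dr [-0.1 -0.2  0. ]
```

View pics/w1.png

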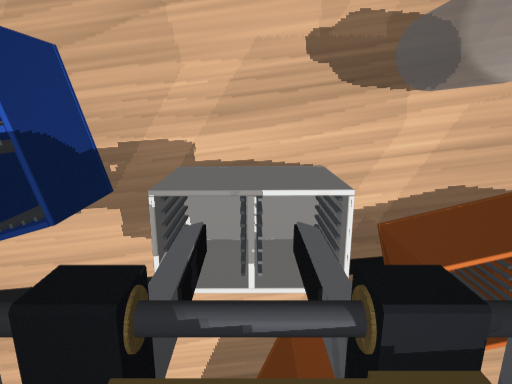

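The wrist view has the fingers one on each side of the divider (column 250), with the near wall's rim at row 190, so I'll descend and then pull.

```bash
python3 -m inch '[{"delta_pos":[0,0,2.5],"dr":[0,0,0],"grip":0.06},{"delta_pos":[0,0,4.7],"dr":[0,0,0],"grip":0.06},{"delta_pos":[0.8,0,4.7],"dr":[0,0,0],"grip":0.06},{"delta_pos":[1.5,0,4.7],"dr":[0,0,0],"grip":0.06},{"delta_pos":[2.3,0,4.7],"dr":[0,0,0],"grip":0.06},{"delta_pos":[3.1,0,4.7],"dr":[0,0,0],"grip":0.06},{"delta_pos":[3.9,0,4.7],"dr":[0,0,0],"grip":0.06},{"delta_pos":[4.6,0,5],"dr":[0,0,0],"grip":0.06},{"delta_pos":[5.3,0,5.3],"dr":[0,0,0],"grip":0.06},{"delta_pos":[5.9,0,5.6],"dr":[0,0,0],"grip":0.06},{"delta_pos":[6.4,0,5.9],"dr":[0,0,0],"grip":0.06}]'
python3 - <<'E'
from h import *
im,W=cloud('side'); cv2.imwrite('pics/s1.png',cv2.resize(im[80:300,150:350,::-1],None,fx=2.5,fy=2.5))
to([535,196,80],82.8)
E
```

```text
clock: 2.57
eef_pos: [531.8, 198.0, 81.2]
ee_rot: [0.062, 0.998, -0.0, -0.0]
wrist_force: [0.7, 0.6, 0.6]
finger_gap: 49.9
finger_force: 0.2
pos [531. 198.  81.] d [-0.44 -0.15  0.05] dr [-0.  -0.1  0.1]
```

View pics/s1.png

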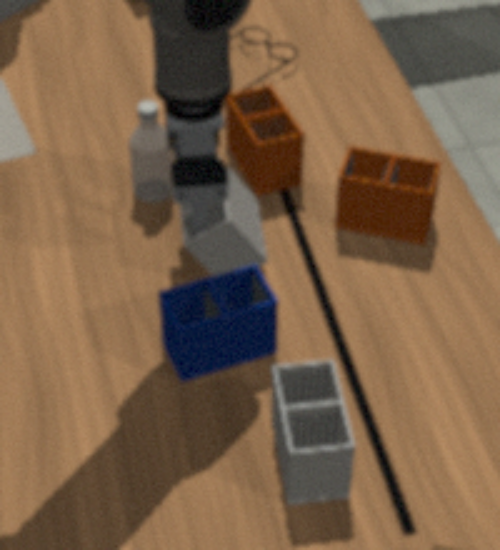

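The crop shows the left crate leaning about 45° on the fingers (around (225,225)). I'll take it past balance and draw the fingers out.

```bash
python3 -m inch '[{"delta_pos":[0.6,0,0.5],"dr":[0,0,0],"grip":0.06},{"delta_pos":[1.2,0,1],"dr":[0,0,0],"grip":0.06},{"delta_pos":[2,0,1.2],"dr":[0,0,0],"grip":0.06},{"delta_pos":[3,0,1.2],"dr":[0,0,0],"grip":0.06},{"delta_pos":[4,0,1.2],"dr":[0,0,0],"grip":0.06},{"delta_pos":[5,0,1.2],"dr":[0,0,0],"grip":0.06},{"delta_pos":[6,0,1.2],"dr":[0,0,0],"grip":0.06},{"delta_pos":[7,0,1.2],"dr":[0,0,0],"grip":0.06},{"delta_pos":[8,0,1.2],"dr":[0,0,0],"grip":0.06},{"delta_pos":[8.5,0,1.2],"dr":[0,0,0],"grip":0.06},{"delta_pos":[8.5,0,-3],"dr":[0,0,0],"grip":0.06},{"delta_pos":[8.5,0,-7],"dr":[0,0,0],"grip":0.06}]'
python3 - <<'E'
from h import *
im,W=cloud('side'); cv2.imwrite('pics/s2.png',cv2.resize(im[80:300,150:350,::-1],None,fx=2.5,fy=2.5))
to([566,-176,170],83.8)
E
```

```text
clock: 3.62
eef_pos: [446.7, 207.7, 151.2]
ee_rot: [0.062, 0.998, -0.002, -0.002]
wrist_force: [0.2, 1.0, 1.4]
finger_gap: 49.7
finger_force: 0.0
pos [451. 209. 159.] d [-16.31 -36.78  -1.14] dr [ 0.2  0.3 -1. ]
```

View pics/s2.png

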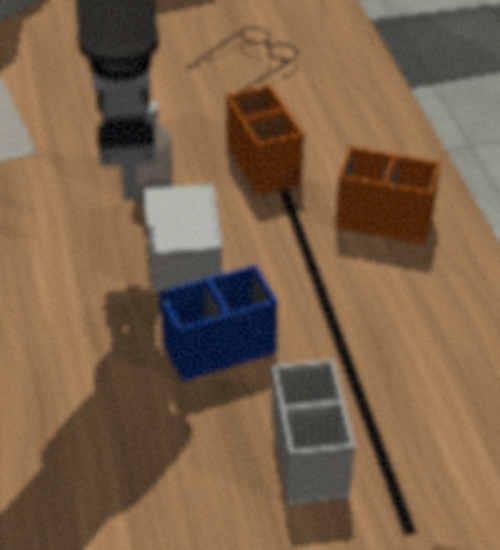

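The left crate lies tipped (crop (185,235)), and nothing else moved. The right crate is next.

```bash
python3 -m inch '[{"delta_pos":[-3,-3,-2],"dr":[0,0,0],"grip":0.06},{"delta_pos":[-5,-7,-2],"dr":[0,0,0],"grip":0.06},{"delta_pos":[-16.9,-36.6,-2],"dr":[0,0,-1],"grip":0.06},{"delta_pos":[-16.9,-36.6,-2],"dr":[0,0,-1],"grip":0.06},{"delta_pos":[-16.9,-36.6,-2],"dr":[0,0,-1],"grip":0.06},{"delta_pos":[-16.9,-36.6,-2],"dr":[0,0,-1],"grip":0.06},{"delta_pos":[-16.9,-36.6,-2],"dr":[0,0,-1],"grip":0.06},{"delta_pos":[-16.9,-36.6,-2],"dr":[0,0,-1],"grip":0.06},{"delta_pos":[-16.9,-36.6,-2],"dr":[0,0,-1],"grip":0.06},{"delta_pos":[-16.9,-36.6,-2],"dr":[0,0,-1],"grip":0.06},{"delta_pos":[-16.9,-36.6,-2],"dr":[0,0,-1],"grip":0.06},{"delta_pos":[-16.9,-36.6,-2],"dr":[0,0,-1],"grip":0.06}]'
python3 - <<'E'
from h import *
im,W=cloud('wrist')
k=(W[...,2]>88)&(W[...,2]<103)&(abs(W[...,0]-586)<70)&(abs(W[...,1]+177)<95)&(im.min(-1)>120)
p=W[k][:,:2]; print(len(p),cv2.minAreaRect(p.astype(np.float32)))
to([572,-175.5,139],83.8)
E
```

```text
clock: 4.67
eef_pos: [570.2, -178.0, 171.3]
ee_rot: [0.056, 0.998, -0.0, 0.0]
wrist_force: [0.0, 0.9, -0.9]
finger_gap: 49.6
finger_force: 0.0
2260 ((584.3917236328125, -175.6817626953125), (130.3727569580078, 72.17727661132812), 84.2292251586914)
pos [ 570. -176.  171.] d [-0.18  0.07  3.22] dr [-0. -0. -0.]
```

```bash
python3 -m inch '[{"delta_pos":[0,0.1,3.5],"dr":[0,0,0],"grip":0.06},{"delta_pos":[0,0.1,7.2],"dr":[0,0,0],"grip":0.06},{"delta_pos":[0,0.1,7.9],"dr":[0,0,0],"grip":0.06},{"delta_pos":[0.7,0.1,7.9],"dr":[0,0,0],"grip":0.06},{"delta_pos":[1.4,0.1,7.9],"dr":[0,0,0],"grip":0.06},{"delta_pos":[2.1,0.1,7.9],"dr":[0,0,0],"grip":0.06},{"delta_pos":[2.9,0.1,7.9],"dr":[0,0,0],"grip":0.06},{"delta_pos":[3.6,0.1,7.9],"dr":[0,0,0],"grip":0.06},{"delta_pos":[4.3,0.1,8.2],"dr":[0,0,0],"grip":0.06},{"delta_pos":[5,0.1,8.5],"dr":[0,0,0],"grip":0.06},{"delta_pos":[5.6,0.1,8.8],"dr":[0,0,0],"grip":0.06},{"delta_pos":[6.1,0.1,9.1],"dr":[0,0,0],"grip":0.06}]'
python3 -m inch '[{"delta_pos":[0.6,0,0.5],"dr":[0,0,0],"grip":0.06},{"delta_pos":[1.2,0,1],"dr":[0,0,0],"grip":0.06},{"delta_pos":[2,0,1.2],"dr":[0,0,0],"grip":0.06},{"delta_pos":[3,0,1.2],"dr":[0,0,0],"grip":0.06},{"delta_pos":[4,0,1.2],"dr":[0,0,0],"grip":0.06},{"delta_pos":[5,0,1.2],"dr":[0,0,0],"grip":0.06},{"delta_pos":[6,0,1.2],"dr":[0,0,0],"grip":0.06},{"delta_pos":[7,0,1.2],"dr":[0,0,0],"grip":0.06},{"delta_pos":[7.5,0,1.2],"dr":[0,0,0],"grip":0.06},{"delta_pos":[7.5,0,-3],"dr":[0,0,0],"grip":0.06},{"delta_pos":[7.5,0,-7],"dr":[0,0,0],"grip":0.06},{"delta_pos":[7.5,0,-11],"dr":[0,0,0],"grip":0.06}]'
python3 - <<'E'
from h import *
im,W=cloud('top'); cv2.imwrite('pics/t2.png',im[...,::-1])
for n,x,y in [('L',530,195),('R',503,-168)]:
    k=(W[...,2]>60)&(W[...,2]<85)&(abs(W[...,0]-x)<75)&(abs(W[...,1]-y)<85)&(im.min(-1)>100)
    p=W[k][:,:2]; q=cv2.minAreaRect(p.astype(np.float32)); print(n,len(p),q,np.round(cv2.boxPoints(q)).tolist())
k=(im.astype(int).sum(-1)<200)&(abs(W[...,2])<8)&(abs(W[...,0]-675)<25)&(abs(W[...,1])<310)
p=W[k]; print(len(p),np.polyfit(p[:,1],p[:,0],1),p[:,1].min(),p[:,1].max())
to([700,-176,200],83.8)
E
```

```text
clock: 5.72
eef_pos: [508.9, -168.1, 80.2]
ee_rot: [0.054, 0.999, 0.0, -0.0]
wrist_force: [0.8, -0.2, 0.1]
finger_gap: 49.7
finger_force: 0.2
clock: 6.72
eef_pos: [434.4, -160.5, 192.0]
ee_rot: [0.054, 0.999, -0.0, -0.0]
wrist_force: [1.1, 0.4, 1.3]
finger_gap: 49.8
finger_force: 0.0
L 1675 ((513.2100830078125, 199.6883544921875), (130.60595703125, 95.03968048095703), 82.55339813232422) [[458.0, 141.0], [552.0, 129.0], [569.0, 258.0], [475.0, 271.0]]
R 1326 ((493.36260986328125, -167.0673828125), (130.0403289794922, 88.40970611572266), 83.69132232666016) [[442.0, -227.0], [530.0, -237.0], [544.0, -107.0], [457.0, -98.0]]
713 [2.99651317e-02 6.74589395e+02] -303.0978333842155 308.06830182258284
pos [ 438. -162.  199.] d [-26.24   1.43   0.1 ] dr [-0.   0.5 -0.1]
```

View pics/t2.png

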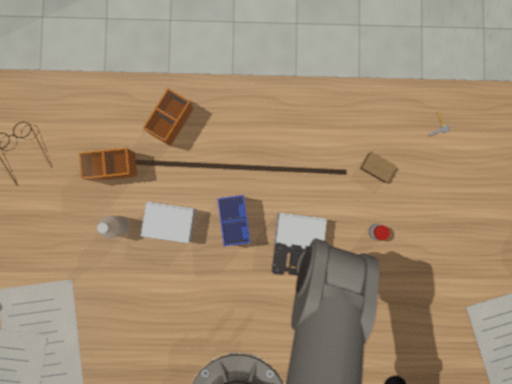

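Both crates now lie tipped, at (168,222) and (301,230). To see the undersides I'll move beyond the right crate with the wrist camera.

```bash
python3 -m inch '[{"delta_pos":[-3,0,0],"dr":[0,0,0],"grip":-1},{"delta_pos":[-22,0,0],"dr":[0,0,0],"grip":-1},{"delta_pos":[-22,0,0],"dr":[0,0,0],"grip":-1},{"delta_pos":[-22,0,0],"dr":[0,0,0],"grip":-1},{"delta_pos":[-22,0,0],"dr":[0,0,0],"grip":-1},{"delta_pos":[-22,0,0],"dr":[0,0,0],"grip":-1},{"delta_pos":[-22,0,0],"dr":[0,0,0],"grip":-1},{"delta_pos":[-22,0,0],"dr":[0,0,0],"grip":-1}]'
python3 - <<'E'
from h import *
T=np.array(calibration('wrist')['T']); print(np.round(T,2))
im,W=cloud('wrist'); cv2.imwrite('pics/w2.png',im[...,::-1])
E
```

```text
clock: 7.43
eef_pos: [654.4, -183.9, 189.6]
ee_rot: [0.054, 0.999, -0.0, -0.0]
wrist_force: [-1.0, 0.0, -0.1]
finger_gap: 1.3
finger_force: 0.0
[[ 1.1000e-01  9.6000e-01  2.4000e-01  5.8374e+02]
 [ 9.9000e-01 -1.1000e-01 -3.0000e-02 -1.7600e+02]
 [ 0.0000e+00  2.4000e-01 -9.7000e-01  3.5224e+02]
 [ 0.0000e+00  0.0000e+00  0.0000e+00  1.0000e+00]]
```

View pics/w2.png

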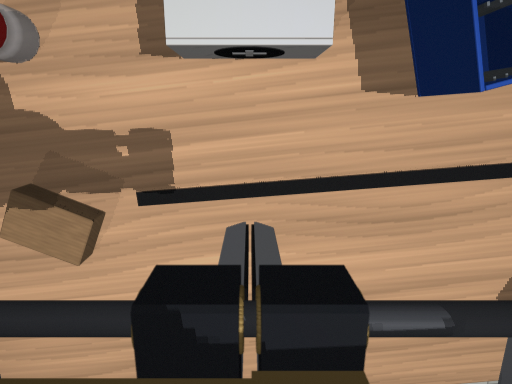

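The stamp is on the right crate: the black disc with a cross is at (250,52). I'll go behind that crate and push it.

```bash
python3 -m inch '[{"delta_pos":[3,0,0],"dr":[0,0,0],"grip":-1},{"delta_pos":[16,0,0],"dr":[0,0,0],"grip":-1},{"delta_pos":[16,0,0],"dr":[0,0,0],"grip":-1},{"delta_pos":[16,0,0],"dr":[0,0,0],"grip":-1},{"delta_pos":[16,0,0],"dr":[0,0,0],"grip":-1},{"delta_pos":[16,0,0],"dr":[0,0,0],"grip":-1}]'
python3 - <<'E'
from h import *
im,W=cloud('wrist')
k=(W[...,2]>60)&(W[...,2]<82)&(abs(W[...,0]-490)<75)&(abs(W[...,1]+167)<85)&(im.min(-1)>100)
p=W[k][:,:2]; q=cv2.minAreaRect(p.astype(np.float32)); print(len(p),q,np.round(cv2.boxPoints(q)).tolist())
to([422,-159,190],83.7,5)
E
```

```text
clock: 7.98
eef_pos: [491.9, -166.3, 191.2]
ee_rot: [0.054, 0.999, 0.001, 0.001]
wrist_force: [0.2, -0.3, 0.4]
finger_gap: 0.4
finger_force: 0.0
15132 ((488.1844177246094, -166.10623168945312), (130.48912048339844, 95.04170989990234), 83.61869049072266) [[434.0, -226.0], [528.0, -236.0], [543.0, -107.0], [448.0, -96.0]]
pos [ 494. -166.  191.] d [ 7.24 -0.05  0.13] dr [ 0.1 -4.9  0.1]
```

```bash
python3 -m inch '[{"delta_pos":[3.5,0,0],"dr":[0,-2,0],"grip":-1},{"delta_pos":[7.3,0,0],"dr":[0,-5,0],"grip":-1},{"delta_pos":[7.3,0,0],"dr":[0,-5,0],"grip":-1},{"delta_pos":[7.3,0,0],"dr":[0,-5,0],"grip":-1}]'
python3 -c "
from h import *
to([421,-158.6,30],83.6,5)"
```

```text
clock: 8.37
eef_pos: [420.8, -158.3, 191.0]
ee_rot: [0.054, 0.998, -0.001, 0.044]
wrist_force: [1.3, -0.1, 0.9]
finger_gap: 0.1
finger_force: 0.0
pos [ 421. -158.  191.] d [ 1.41 -0.06 16.04] dr [0.1 0.1 0.2]
```

```bash
python3 -m inch '[{"delta_pos":[0.3,0,3],"dr":[0,0,0],"grip":-1},{"delta_pos":[0.6,0,6.5],"dr":[0,0,0],"grip":-1},{"delta_pos":[0.9,0,10],"dr":[0,0,0],"grip":-1},{"delta_pos":[1.2,0,13],"dr":[0,0,0],"grip":-1},{"delta_pos":[1.35,0,15],"dr":[0,0,0],"grip":-1},{"delta_pos":[1.4,0,16],"dr":[0,0,0],"grip":-1},{"delta_pos":[1.4,0,16],"dr":[0,0,0],"grip":-1}]'
python3 -c "
from h import *
to([530,-170.7,30],83.6,5)"
```

```text
clock: 8.95
eef_pos: [422.6, -159.0, 28.0]
ee_rot: [0.054, 0.998, -0.003, 0.042]
wrist_force: [-1.0, 0.2, 0.3]
finger_gap: 0.2
finger_force: 0.0
pos [ 423. -159.   28.] d [-1.078e+01 -1.000e-02  7.100e-01] dr [-0.  -0.2  0.2]
```

```bash
python3 -m inch '[{"delta_pos":[-0.6,0,0.04],"dr":[0,0,0],"grip":-1},{"delta_pos":[-1.1,0,0.08],"dr":[0,0,0],"grip":-1},{"delta_pos":[-1.8,0,0.14],"dr":[0,0,0],"grip":-1},{"delta_pos":[-2.6,0,0.2],"dr":[0,0,0],"grip":-1},{"delta_pos":[-3.5,0,0.26],"dr":[0,0,0],"grip":-1},{"delta_pos":[-4.4,0,0.33],"dr":[0,0,0],"grip":-1},{"delta_pos":[-5.3,0,0.4],"dr":[0,0,0],"grip":-1},{"delta_pos":[-6.2,0,0.45],"dr":[0,0,0],"grip":-1},{"delta_pos":[-7.1,0,0.5],"dr":[0,0,0],"grip":-1},{"delta_pos":[-7.8,0,0.57],"dr":[0,0,0],"grip":-1},{"delta_pos":[-8.4,0,0.62],"dr":[0,0,0],"grip":-1},{"delta_pos":[-8.8,0,0.65],"dr":[0,0,0],"grip":-1}]'
cat >> h.py <<'E'
def crate(x,y):
    im,W=cloud('top')
    k=(W[...,2]>60)&(W[...,2]<85)&(abs(W[...,0]-x)<90)&(abs(W[...,1]-y)<85)&(im.min(-1)>100)
    p=W[k][:,:2]; q=cv2.minAreaRect(p.astype(np.float32)); print(len(p),np.round(q[0]),np.round(q[1]),round(q[2],1),np.round(cv2.boxPoints(q)).tolist())
    return im
E
python3 - <<'E'
from h import *
crate(570,-176); to([600,-178,30],83.6,5)
E
```

```text
clock: 9.95
eef_pos: [510.8, -168.3, 31.0]
ee_rot: [0.054, 0.998, -0.002, 0.044]
wrist_force: [-2.8, -0.2, 1.7]
finger_gap: 0.6
finger_force: 8.9
1251 [ 571. -179.] [130.  87.] 79.8 [[517.0, -235.0], [603.0, -250.0], [626.0, -122.0], [540.0, -107.0]]
pos [ 511. -168.   31.] d [-8.87 -0.01  0.89] dr [0.  0.  0.2]
```

The crate has turned about 4° clockwise. I'll back off, open the gripper, and push with one finger on the divider and the other on the right side wall's upright, which should square it.

```bash
python3 -m inch '[{"delta_pos":[1,0,-0.1],"dr":[0,0,0],"grip":-1},{"delta_pos":[3,0,-0.2],"dr":[0,0,0],"grip":-1},{"delta_pos":[3,-1.5,-0.2],"dr":[0,0,0],"grip":0.06},{"delta_pos":[3,-3.1,-0.2],"dr":[0,0,0],"grip":0.06},{"delta_pos":[3,-3.1,-0.2],"dr":[0,0,0],"grip":0.06},{"delta_pos":[3,-3.1,-0.2],"dr":[0,0,0],"grip":0.06},{"delta_pos":[3,-3.1,-0.2],"dr":[0,0,0],"grip":0.06}]'
python3 - <<'E'
from h import *
im,W=cloud('wrist'); cv2.imwrite('pics/w3.png',im[...,::-1])
k=(W[...,2]>60)&(W[...,2]<82)&(abs(W[...,0]-568)<85)&(abs(W[...,1]+176)<85)&(im.min(-1)>100)
p=W[k][:,:2]; q=cv2.minAreaRect(p.astype(np.float32)); print(len(p),q,np.round(cv2.boxPoints(q)).tolist())
to([590,-209,30],83.6,5)
E
```

```text
clock: 10.58
eef_pos: [476.6, -195.5, 30.5]
ee_rot: [0.054, 0.998, -0.002, 0.044]
wrist_force: [-1.5, -0.2, -0.6]
finger_gap: 30.8
finger_force: 0.5
4033 ((506.5433044433594, -198.43772888183594), (47.28464889526367, 25.190298080444336), 83.73373413085938) [[491.0, -221.0], [516.0, -223.0], [522.0, -176.0], [497.0, -174.0]]
pos [ 477. -195.   30.] d [-11.37  -0.15   1.03] dr [ 0.  -0.   0.2]
```

View pics/w3.png

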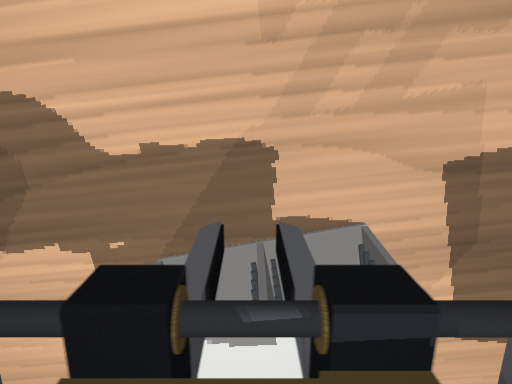

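Run:
```python
from h import *
im,W=cloud('wrist')
for u,v in [(163,258),(168,262),(230,250),(262,245),(300,235),(345,230),(362,228),(364,228)]: print(u,v,np.round(W[v,u]),im[v,u])
c=calibration('wrist'); T=np.array(c['T']); f=192/np.tan(np.radians(c['vfov'])/2)
for u,v in [(160,260),(262,242),(365,224)]:
    d=T[:3,:3]@[(u-c['cx'])/f,(v-c['cy'])/f,1]; print(np.round(T[:3,3]-d*T[2,3]/d[2]))
crate(568,-177)
print(sensors.sense()['eef_pos'],sensors.sense()['finger_gap'])
```

```text
163 258 [ 492. -251.    3.] [121 119 117]
168 262 [ 494. -248.    4.] [126 125 122]
230 250 [ 490. -209.    3.] [126 124 122]
262 245 [ 487. -189.    7.] [105 103 102]
300 235 [ 470. -169.   33.] [80 81 84]
345 230 [ 483. -139.    6.] [129 127 124]
362 228 [ 484. -128.    5.] [113 111 109]
364 228 [ 483. -128.    7.] [104 103 101]
[ 495. -254.    0.]
[ 489. -188.    0.]
[ 484. -125.    0.]
1357 [ 540. -186.] [ 87. 131.] 3.3 [[493.0, -123.0], [500.0, -254.0], [587.0, -249.0], [579.0, -118.0]]
[ 476.84196196 -195.11821738   30.38642025] 42.482090971770006
```

The crate got dragged back when the shut fingers withdrew, because the divider had wedged between the tips. I'll retreat straight and remeasure.

```bash
python3 -m inch '[{"delta_pos":[1,0,-0.1],"dr":[0,0,0],"grip":0.06},{"delta_pos":[2.5,0,-0.2],"dr":[0,0,0],"grip":0.06},{"delta_pos":[2.5,0,-0.2],"dr":[0,0,0],"grip":0.06},{"delta_pos":[2.5,0,-0.2],"dr":[0,0,0],"grip":0.06}]'
python3 - <<'E'
from h import *
im,W=cloud('wrist'); 
crate(540,-187); g=cv2.cvtColor(im,cv2.COLOR_RGB2BGR); cv2.imwrite('pics/w4.png',g)
to([476,-188,30],92,5)
E
```

```text
clock: 11.07
eef_pos: [451.2, -192.7, 30.3]
ee_rot: [0.054, 0.998, -0.002, 0.043]
wrist_force: [0.9, -0.2, 0.3]
finger_gap: 49.7
finger_force: 0.0
1641 [ 536. -186.] [ 95. 132.] 2.9 [[485.0, -123.0], [492.0, -255.0], [587.0, -250.0], [580.0, -118.0]]
pos [ 452. -193.   30.] d [-2.28  0.75  0.25] dr [-0.7  0.  -8.1]
```

View pics/w4.png

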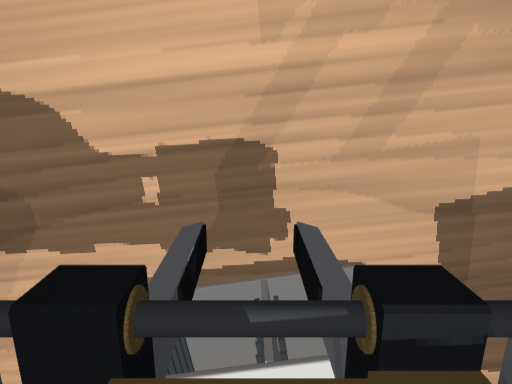

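```bash
python3 -c "
from h import *
to([465,-221,30],93,5)"
python3 -m inch '[{"delta_pos":[0,-1.5,-0.05],"dr":[0,0,-4.5],"grip":0.06},{"delta_pos":[-0.4,-2.9,-0.05],"dr":[0,0,-9.3],"grip":0.06},{"delta_pos":[-0.9,-2.9,0.05],"dr":[-0.4,0,-9.3],"grip":0.06},{"delta_pos":[-0.9,-2.9,0.05],"dr":[-0.4,0,-9.3],"grip":0.06}]'
python3 -c "
from h import *
to([570,-216,30],93,5)"
```

```text
pos [ 452. -193.   30.] d [-1.54 -2.65  0.18] dr [-0.8  0.  -9.1]
clock: 11.5
eef_pos: [459.0, -223.5, 30.7]
ee_rot: [-0.026, 0.999, -0.002, 0.044]
wrist_force: [-0.3, 0.6, -1.2]
finger_gap: 49.4
finger_force: 0.0
pos [ 459. -224.   31.] d [-11.07   0.18   1.04] dr [-0.4  0.   0. ]
```

```bash
python3 -m inch '[{"delta_pos":[-0.8,0.2,0.08],"dr":[0,0,0],"grip":0.06},{"delta_pos":[-1.5,0.2,0.14],"dr":[0,0,0],"grip":0.06},{"delta_pos":[-2.2,0.2,0.2],"dr":[0,0,0],"grip":0.06},{"delta_pos":[-3,0.2,0.28],"dr":[0,0,0],"grip":0.06},{"delta_pos":[-4,0.2,0.36],"dr":[0,0,0],"grip":0.06},{"delta_pos":[-5,0.2,0.45],"dr":[0,0,0],"grip":0.06},{"delta_pos":[-6,0.2,0.54],"dr":[0,0,0],"grip":0.06},{"delta_pos":[-7,0.2,0.63],"dr":[0,0,0],"grip":0.06},{"delta_pos":[-8,0.2,0.72],"dr":[0,0,0],"grip":0.06},{"delta_pos":[-9,0.2,0.8],"dr":[0,0,0],"grip":0.06},{"delta_pos":[-9.7,0.2,0.88],"dr":[0,0,0],"grip":0.06},{"delta_pos":[-10,0.2,0.9],"dr":[0,0,0],"grip":0.06}]'
python3 - <<'E'
from h import *
crate(610,-183); to([680,-212,30],93,5)
E
```

```text
clock: 12.5
eef_pos: [559.2, -215.3, 30.2]
ee_rot: [-0.028, 0.999, -0.002, 0.044]
wrist_force: [-3.1, 0.3, 1.7]
finger_gap: 49.9
finger_force: 1.5
1359 [ 616. -181.] [ 94. 131.] 5.3 [[563.0, -120.0], [575.0, -250.0], [669.0, -241.0], [657.0, -111.0]]
pos [ 559. -215.   30.] d [-12.04  -0.34   1.07] dr [-0.4 -0.   0.2]
```

```bash
python3 -m inch '[{"delta_pos":[0.7,0,-0.06],"dr":[0,0,0],"grip":0.06},{"delta_pos":[2.8,0,-0.25],"dr":[0,0,0],"grip":0.06},{"delta_pos":[2.8,3,-0.25],"dr":[0,0,0],"grip":0.06},{"delta_pos":[2.8,6,-0.25],"dr":[0,0,0],"grip":0.06},{"delta_pos":[2.8,6,-0.25],"dr":[0,0,0],"grip":0.06}]'
python3 - <<'E'
from h import *
crate(612,-183); to([690,-148,30],93,5)
E
```

```text
clock: 12.97
eef_pos: [525.4, -152.2, 29.6]
ee_rot: [-0.029, 0.999, -0.001, 0.043]
wrist_force: [0.5, 0.1, 0.3]
finger_gap: 49.6
finger_force: 0.0
1607 [ 616. -181.] [ 95. 131.] 5.0 [[563.0, -120.0], [575.0, -250.0], [670.0, -241.0], [658.0, -111.0]]
pos [ 526. -154.   30.] d [-16.36  -0.31   1.42] dr [-0.3 -0.   0.3]
```

```bash
python3 -m inch '[{"delta_pos":[-1.2,-0.1,0.1],"dr":[0,0,0],"grip":0.06},{"delta_pos":[-2.2,-0.1,0.19],"dr":[0,0,0],"grip":0.06},{"delta_pos":[-3,-0.1,0.26],"dr":[0,0,0],"grip":0.06},{"delta_pos":[-3.8,-0.1,0.33],"dr":[0,0,0],"grip":0.06},{"delta_pos":[-4.6,-0.1,0.4],"dr":[0,0,0],"grip":0.06},{"delta_pos":[-5.5,-0.1,0.48],"dr":[0,0,0],"grip":0.06},{"delta_pos":[-6.4,-0.1,0.56],"dr":[0,0,0],"grip":0.06},{"delta_pos":[-7.3,-0.1,0.63],"dr":[0,0,0],"grip":0.06},{"delta_pos":[-8.2,-0.1,0.71],"dr":[0,0,0],"grip":0.06},{"delta_pos":[-9.1,-0.1,0.79],"dr":[0,0,0],"grip":0.06},{"delta_pos":[-9.8,-0.1,0.85],"dr":[0,0,0],"grip":0.06},{"delta_pos":[-10.2,-0.1,0.88],"dr":[0,0,0],"grip":0.06}]'
python3 - <<'E'
from h import *
crate(685,-180); to([694,-148,30],93,5)
E
```

```text
clock: 14.02
eef_pos: [629.9, -152.3, 29.8]
ee_rot: [-0.028, 0.999, -0.002, 0.044]
wrist_force: [-2.0, 0.2, -0.5]
finger_gap: 50.2
finger_force: 1.2
814 [ 700. -177.] [ 76. 131.] 4.3 [[657.0, -114.0], [667.0, -245.0], [743.0, -239.0], [733.0, -108.0]]
pos [ 630. -152.   30.] d [-6.36  0.07  0.54] dr [-0.4  0.   0.2]
```

```bash
python3 -m inch '[{"delta_pos":[-0.7,0,0.06],"dr":[0,0,0],"grip":0.06},{"delta_pos":[-1.5,0,0.13],"dr":[0,0,0],"grip":0.06},{"delta_pos":[-2.3,0,0.2],"dr":[0,0,0],"grip":0.06},{"delta_pos":[-3.1,0,0.26],"dr":[0,0,0],"grip":0.06},{"delta_pos":[-3.9,0,0.33],"dr":[0,0,0],"grip":0.06},{"delta_pos":[-4.7,0,0.4],"dr":[0,0,0],"grip":0.06},{"delta_pos":[-5.5,0,0.47],"dr":[0,0,0],"grip":0.06},{"delta_pos":[-6.2,0,0.53],"dr":[0,0,0],"grip":0.06},{"delta_pos":[-6.5,0,0.55],"dr":[0,0,0],"grip":0.06},{"delta_pos":[-6.5,0,0.55],"dr":[0,0,0],"grip":0.06}]'
python3 -m inch '[{"delta_pos":[0.7,0,-0.06],"dr":[0,0,0],"grip":0.06},{"delta_pos":[3.5,0,-0.3],"dr":[0,0,0],"grip":0.06},{"delta_pos":[7,0,-0.6],"dr":[0,0,0],"grip":0.06},{"delta_pos":[10,0,-2],"dr":[0,0,0],"grip":0.06},{"delta_pos":[13,0,-5],"dr":[0,0,0],"grip":0.06},{"delta_pos":[16,0,-8],"dr":[0,0,0],"grip":0.06},{"delta_pos":[18,0,-11],"dr":[0,0,0],"grip":0.06},{"delta_pos":[19,0,-14],"dr":[0,0,0],"grip":0.06},{"delta_pos":[19,0,-17],"dr":[0,0,0],"grip":0.06},{"delta_pos":[19,0,-17],"dr":[0,0,0],"grip":0.06},{"delta_pos":[19,0,-17],"dr":[0,0,0],"grip":0.06}]'
python3 - <<'E'
from h import *
im=crate(745,-175); cv2.imwrite('pics/t3.png',im[...,::-1]); crate(513,199); print(sensors.sense()['eef_pos'])
E
```

```text
clock: 14.9
eef_pos: [694.8, -148.8, 30.0]
ee_rot: [-0.028, 0.999, -0.002, 0.044]
wrist_force: [0.8, 0.1, 0.3]
finger_gap: 50.2
finger_force: 0.0
clock: 15.82
eef_pos: [490.5, -158.9, 184.6]
ee_rot: [-0.027, 0.999, -0.002, 0.046]
wrist_force: [0.2, 0.9, -0.4]
finger_gap: 49.7
finger_force: 0.0
1598 [ 756. -174.] [ 97. 131.] 2.9 [[705.0, -111.0], [711.0, -242.0], [808.0, -237.0], [801.0, -106.0]]
1675 [513. 200.] [130.  95.] 82.8 [[458.0, 141.0], [552.0, 129.0], [569.0, 258.0], [474.0, 270.0]]
[ 489.75434803 -158.65001388  182.4698265 ]
```

View pics/t3.png

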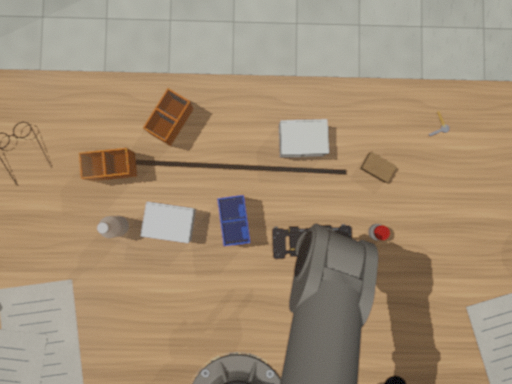

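The stamped crate at (304,138) lies wholly past the line (near edge x≈705 mm, line's far edge ≈677 mm). The other crate is still on the near side, and the bystanders are where they were.

```bash
python3 -c "
from workcell import r
print(r.close_job())"
```

```text
the job is handed in; nothing more can be done
None
```

The job is handed in: both crates are tipped, the stamped one (on the robot's right) lies about 28 mm past the dispatch line and the other on the near side, and nothing else was disturbed, though the stamped crate was dragged back about 30 mm mid-push when it caught on the fingers.

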